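# Run the press-down mill at the breakfast table

## Task

Slide the mill's shutter all the way open to its stop. Then pick up the closed steel mill cup, press it upright down into the well until the sprung pad is fully depressed, firmly but gently, without ramming it against its stop, and hold it fully down for a full second (a little longer does no harm). Afterwards stand the cup back upright, wholly on its cork coaster, let go, and leave the shutter open and the other breakfast things alone.

Things in the scene. Friction and masses are not known exactly. Their poses are not given: they have to be found in the camera images.
- base: Fixed mill base: white and black block, 150 (x) x 230 (y) x 100 (z) mm, two aluminium rails 10 mm wide along its long edges rising 10 mm above the top. Origin: centre of the underside. y runs along the rails: the well is at y = -55 mm, the shutter parks on the +y half.
- well (a point): Centre of the round well's mouth in the top of the base, 100 mm above the table. The well is 72 mm in diameter with a 3 mm chamfer and 50 mm deep. In it lies a green sprung pad, 64 mm in diameter, whose surface at rest is somewhere between 10 and 24 mm below the mouth (its height setting differs each time and is not told). z up, x and y as the base.
- pad (a joint): Sprung pad in the well, in m: 0 at rest, grows as it is pushed down, 0.012 fully down on its stop, a stiff rubber buffer that gives about 1 mm for each 7 N beyond 16 N; over 40 N is ramming it. It takes about 6.5 N to start it and about 14 N to hold it fully down; it springs back by itself.
- shutter (a joint): Sliding aluminium shutter over the well, in m: 0 fully closed, 0.1 fully open against its stop; it slides towards the base's +y and stays where left (friction about 2 N). It starts closed or nearly so and blocks the well until open.
- shutter_grip (a point): Top centre of the shutter's orange grip: a bar 50 mm long (base x), 14 mm thick (base y), standing 30 mm above the shutter plate; the plate is 104 x 84 mm, 5 mm thick, its top 30 mm below this point. Axes as the base.
- cup: Closed mill cup, loose, about 0.32 kg, 118 mm tall: black foot 62 mm in diameter and 20 mm high, above it a steel cylinder 58 mm in diameter up to 100 mm, then a blue domed end. Origin: centre of the underside, z up along its axis. It stands on the coaster at the start.
- coaster: Fixed round cork coaster, 104 mm in diameter, 8 mm thick. Origin: centre of the underside.
- jam: Bystander: amber jam jar with red lid, 68 mm in diameter, 95 mm tall, loose, on a white saucer 124 mm across, 8 mm thick. Origin: centre of the underside.
- bowl: Bystander: white breakfast bowl, 120 mm across, 65 mm tall, loose. Origin: centre of the underside.
- tumbler: Bystander: green glass tumbler, 68 mm across, 85 mm tall, loose. Origin: centre of the underside.
Things that resemble listed ones, but are neither listed nor needed, are in the scene too. There is more than one size of the cup; the job needs the middle-sized.

How it is judged:
By the outcome, as a careful person would: the job done as asked, in the order asked, and still so for the second after the job is handed in, with the robot touching nothing.
It also fails if it takes over 64 s, if anything falls off the work surface, if the arm or the gripper's body presses on something with over 40 N, if the wrist force passes 120 N, or if a joint passes its speed limit or range.

## Robot

A 6-joint arm with a two-finger parallel gripper is mounted at the origin on the work surface. World frame = base frame: x ahead of the robot, y to its left, z up, the work surface at z = 0. Lengths are in m, angles in rad, forces in N, time in s.
With the tool pointing down it reaches from about 0.3 to 0.85 m from the base axis. Payload 5.4 kg.
Tool frame: the origin (TCP) lies midway between the tips of the shut fingers; the grasp point (between the pads) lies manip.grip_point_offset behind it (manip.grip_point_offset is the distance from the TCP to the grasp point, in m); z points along the fingers, y is the line along which they close (so a half turn about z gives the same grasp; the last joint's range is limited). The gripper opens to 85 mm and grips with 20 to 120 N. Pads are 22 mm wide; open, the fingers measure 114 mm over their backs; the gripper's body (76 mm by 85 mm) begins 54 mm behind the grasp point. The pads swing forward as they close: fully open they stand 13 mm farther back than shut.
Start: joints at [0.91, 0.158, 1.597, -0, 1.386, -0.21], TCP at [0.251, 0.518, 0.231] pointing down, gripper open.
Joint ranges: [-2.91, 2.91], [-0.94, 2.29], [0.18, 2.7], [-1.29, 4.43], [0.17, 2.64], [-3, 3]. Speed limits (rad/s): [2.57, 2.57, 3.14, 3.14, 3.14, 3.14].

## Interface

Orientations are given as a 3x3 rotation matrix whose columns are the frame's x, y, z axes.
In Python, from rig import manip gives the robot as it stands.
- The arm moves only by the tool jog_arm, never from a script. Its argument "increments" is text: rows parted by semicolons, each of 7 numbers parted by spaces: the shift along the tool's x, y, z in cm, then the turn, a rotation vector about the tool's x, y, z in rad, then the finger opening in cm, from 0 to 8.54. A call has 1 to 5 rows; each row shifts and turns the commanded pose from where the row before left it, along the tool's axes as they then stand; what a row does not reach is not made up. A row lasts 1/8 s, in which the tool goes at most 62.5 mm and 10.7 degrees, less where a joint would pass 70% of its speed; a pose out of reach is approached as far as the arm can. A call is refused whole if a number of a shift passes 6.25 or a number of a turn 0.188, either way. A call with a gripper value outside its range is refused whole. The fingers move at their own pace and stop on an object; "force" is the grip in N (left out, the last holds). Time passes only in rows, so rows that do not move let the fingers close. It gives the time, the measured TCP pose, the force, the opening and the grip force at its end, in the units of the state.
- manip.sense(): the state, without advancing time (a new reading comes with each control period).
- manip.grab_frame(name): name is "side" or "top" or "wrist"; returns (picture, depth): 400x640x3 uint8, red, green, blue; 400x640 float32, m along the optical axis (not along the pixel's ray), 0 where there is no reading.
- manip.calibration(name): a dict with "fx", "fy", "cx", "cy" (pixels), "rvec" (rotation vector, rad) and "tvec" (3), from world to camera coordinates, as OpenCV has them; the wrist camera has in their place "tool_from_camera" (4x4, takes a point from camera to tool coordinates, whose origin is the TCP and whose axes are the flange's). Camera axes: x right, y down, z forward; pixel columns grow to the right and rows downward; lengths in m; the calibration is good to about 2 mm. A picture is of the moment at which its call begins: read the wrist's pose just before it. calibration takes no time and is no camera call.
- manip.job_done(): hands the job in; it is judged then, once.
Trained networks look in the newest picture that a camera, given by its name, has taken for a name from the list of things; names that differ only in an ending like _2 or _b are one class to them, and where a whole thing is asked for, a point or a joint stands for the part that bears it (a point fixed in the world has none). Each returns a list of dicts, best first, with "score" (0 to 1); they miss things now and then, are a little off and sometimes report something else, mostly with a low value. They report only what shows in the picture. A call takes as long as a camera call. They do not tell look-alikes from the thing itself.
- manip.spot_in(camera, label): "rect" ([left, top, right, bottom] as shares, 0 to 1, of the picture: columns of its width, rows of its height, round what is visible of it).
- manip.outline_of(camera, label): "mask" (400x640 bool, what is visible of it) and "rect" ([left, top, right, bottom] as shares, 0 to 1, of the picture: columns of its width, rows of its height, round what is visible of it).
- manip.place_of(camera, label): "point" ([column, row] as shares, 0 to 1, of the picture: columns of its width, rows of its height: a listed point, or the origin of a listed thing).
The state is a dict: "clock": time; "joint_pos": joint angles; "dq": joint speeds; "joint_torque": joint torques, N m; "eef_pos": TCP position; "orientation": TCP orientation; "contact_force": force on the tool from outside, world axes, zero at the start; "moment": the same for the moment, N m; "opening": opening from 0.0 (shut) to 1.0 (fully open); "grip_force": force on a finger pad.
Only numpy, scipy, OpenCV 4.12 (cv2) and the standard library are available. Lean on these libraries where they do the work, as an engineer would, in place of code of your own. Each camera call takes 0.05 s, during which the arm holds its last target. There are 200 camera calls.

## Working session

There is one attempt and no reset: what is moved stays moved. The work goes in short steps, Python scripts to look and compute and a tool call to move; the robot and the scene stay as the last step left them, time stands still between calls to the robot, and variables do not carry over. Pictures are saved under pics/ and viewed, at most 10 in all, crops included, and the job is handed in when it is done.

Besides the shell and the picture viewer there is one more tool, called by a JSON object that holds its "method" and its "body", one argument or row to a line. jog_arm: Moves the arm, as the interface text tells. Its arguments: {"type":"object","properties":{"increments":{"type":"string"},"force":{"type":"number"}},"required":["increments"]}

```bash
mkdir -p pics; ls; cat > h.py <<'E'
import numpy as np, cv2
from rig import manip
def cam(n):
    c=manip.calibration(n); K=np.array([[c['fx'],0,c['cx']],[0,c['fy'],c['cy']],[0,0,1.]])
    if 'rvec' in c:
        R=cv2.Rodrigues(np.array(c['rvec'],float))[0]; t=np.array(c['tvec'],float).ravel()
        return K,R.T,-R.T@t
    s=manip.sense(); T=np.array(c['tool_from_camera']); R0=np.array(s['orientation']); p0=np.array(s['eef_pos'])
    return K,R0@T[:3,:3],R0@T[:3,3]+p0
def cloud(n,d,C=None):
    K,R,o=C or cam(n); v,u=np.mgrid[:400,:640]
    r=np.stack([(u-K[0,2])/K[0,0],(v-K[1,2])/K[1,1],np.ones_like(u)],-1)*d[...,None]
    return r@R.T+o
def onplane(n,u,v,z,C=None):
    K,R,o=C or cam(n); r=R@np.array([(u-K[0,2])/K[0,0],(v-K[1,2])/K[1,1],1]); return o+r*(z-o[2])/r[2]
def save(n,p): cv2.imwrite('pics/'+n,cv2.cvtColor(p,cv2.COLOR_RGB2BGR))
E
python3 - <<'E'
from h import *
for n in ['top','side']:
    p,d=manip.grab_frame(n); save(n+'0.png',p); np.save(n+'0.npy',d)
    for l in ['base','cup','coaster','shutter_grip','jam','bowl','tumbler']:
        for x in manip.spot_in(n,l)[:4]:
            r=np.array(x['rect'])*[640,400,640,400]; print(n,l,round(x['score'],2),r.round())
s=manip.sense(); print({k:np.round(v,3) for k,v in s.items()}, manip.grip_point_offset)
print(cam('top')[2],cam('side')[2])
E
```

```text
pics
top base 0.79 [283. 185. 380. 254.]
top cup 0.87 [179. 251. 224. 290.]
top cup 0.58 [198. 206. 234. 228.]
top cup 0.49 [213. 175. 235. 192.]
top coaster 0.9 [210. 206. 242. 241.]
top shutter_grip 0.76 [330. 196. 366. 240.]
top jam 0.66 [420. 219. 451. 244.]
top bowl 0.94 [387. 103. 433. 149.]
top tumbler 0.93 [235. 125. 260. 150.]
side base 0.88 [244. 173. 366. 293.]
side cup 0.77 [170. 131. 214. 192.]
side cup 0.7 [273. 129. 288. 162.]
side cup 0.61 [232. 130. 260. 174.]
side coaster 0.78 [227. 156. 266. 182.]
side shutter_grip 0.59 [286. 203. 346. 256.]
side jam 0.75 [352. 310. 387. 360.]
side bowl 0.8 [424. 219. 476. 266.]
side tumbler 0.96 [319. 125. 339. 158.]
side tumbler 0.33 [231. 130. 258. 174.]
{'clock': np.float64(0.8), 'joint_pos': array([ 0.91 ,  0.158,  1.597, -0.   ,  1.386, -0.21 ]), 'dq': array([-0.   , -0.001, -0.002, -0.   , -0.001, -0.001]), 'joint_torque': array([ 0.0000e+00, -3.9599e+01, -3.3168e+01, -0.0000e+00,  1.0000e-03,
       -0.0000e+00]), 'eef_pos': array([0.251, 0.518, 0.231]), 'orientation': array([[-0.9  ,  0.436,  0.   ],
       [ 0.436,  0.9  , -0.   ],
       [-0.   ,  0.   , -1.   ]]), 'contact_force': array([ 1.058,  0.315, -0.423]), 'moment': array([ 0.003, -0.007,  0.001]), 'grip_force': np.float64(0.0), 'opening': np.float64(0.999)} 0.0187
[ 0.49190935 -0.00534585  1.10103495] [ 0.22581652 -0.48877041  0.84934535]
```

View pics/top0.png

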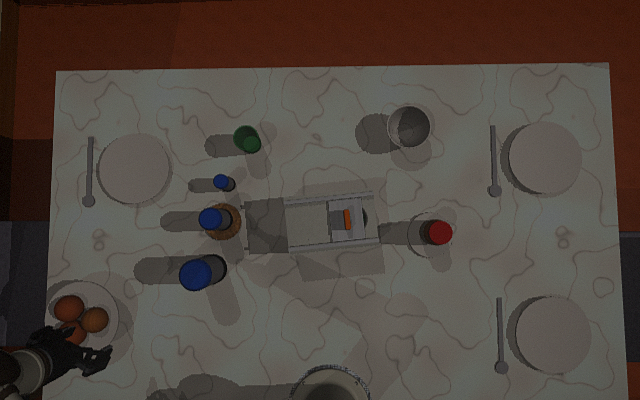

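View pics/side0.png

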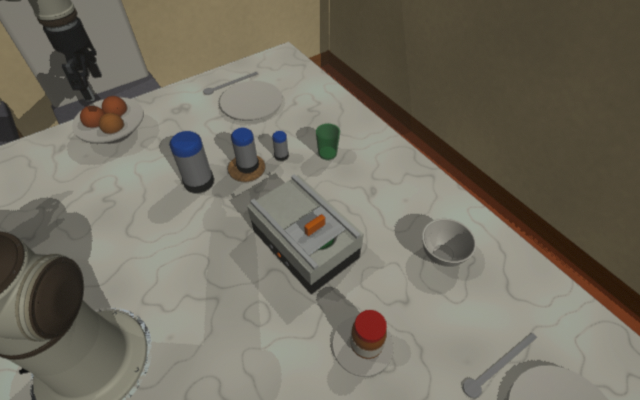

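```bash
python3 - <<'E'
from h import *
P=cloud('top',np.load('top0.npy')); S=cloud('side',np.load('side0.npy'))
# cups from side and top: points above table in regions
for n,Q,boxes in [('top',P,[(179,251,224,290),(198,206,234,228),(213,175,235,192),(210,206,242,241)]),('side',S,[(170,131,214,192),(273,129,288,162),(232,130,260,174)])]:
    for b in boxes:
        q=Q[b[1]:b[3],b[0]:b[2]].reshape(-1,3); q=q[(q[:,2]>.02)&(q[:,2]<.2)]
        if len(q): print(n,b,len(q),'zmax',np.percentile(q[:,2],99).round(4),'x',np.percentile(q[:,0],[2,98]).round(3),'y',np.percentile(q[:,1],[2,98]).round(3))
# base
q=P[170:265,270:390].reshape(-1,3)
m=(abs(q[:,2]-.11)<.012); r=cv2.minAreaRect((q[m][:,:2]*1000).astype(np.float32)); print('base',r)
for a in [.1,.105,.11,.115,.135,.14]: print(a,(abs(q[:,2]-a)<.0025).sum())
m=(q[:,2]>.127)&(q[:,2]<.15); print('grip',m.sum(),q[m].mean(0),cv2.minAreaRect((q[m][:,:2]*1000).astype(np.float32)))
E
```

```text
top (179, 251, 224, 290) 1240 zmax 0.1604 x [0.344 0.414] y [0.288 0.357]
top (198, 206, 234, 228) 595 zmax 0.1301 x [0.491 0.54 ] y [0.27  0.322]
top (213, 175, 235, 192) 251 zmax 0.0859 x [0.594 0.628] y [0.266 0.302]
top (210, 206, 242, 241) 435 zmax 0.1293 x [0.485 0.54 ] y [0.27  0.297]
side (170, 131, 214, 192) 1693 zmax 0.1585 x [0.338 0.41 ] y [0.285 0.347]
side (273, 129, 288, 162) 326 zmax 0.0836 x [0.593 0.629] y [0.263 0.296]
side (232, 130, 260, 174) 853 zmax 0.1278 x [0.484 0.537] y [0.267 0.312]
base ((505.15460205078125, -6.152900695800781), (149.9232635498047, 230.21636962890625), 5.834566593170166)
0.1 2682
0.105 1261
0.11 935
0.115 65
0.135 91
0.14 16
grip 116 [ 0.50940141 -0.04585484  0.1355673 ] ((509.36602783203125, -46.072235107421875), (49.83720397949219, 13.98379898071289), 6.258416175842285)
```

The top image shows three blue-domed cups: (212,218) on the cork coaster, top at about 0.128 m; (200,272), about 0.160 m; and (223,182), about 0.085 m. The one at (212,218) fits: it is the middle size, 118 + 8 = 126 mm, and it stands on the coaster. The base is at (330,220) with the orange grip at (347,218) and the well at its right end. I'll confirm the cup in an enlarged crop while fitting it.

```bash
python3 - <<'E'
from h import *
from scipy.optimize import least_squares
d={n:np.load(n+'0.npy') for n in ['top','side']}; im={n:cv2.cvtColor(cv2.imread(f'pics/{n}0.png'),cv2.COLOR_BGR2RGB) for n in d}
def circ(q,r):
    f=least_squares(lambda c:np.hypot(q[:,0]-c[0],q[:,1]-c[1])-r,q.mean(0)[:2],loss='soft_l1',f_scale=.002); return f.x.round(4),np.abs(f.fun).mean().round(4)
for n in d:
    Q=cloud(n,d[n]); q=Q.reshape(-1,3)
    m=(abs(q[:,0]-.51)<.06)&(abs(q[:,1]-.285)<.06)&(q[:,2]>.04)&(q[:,2]<.1); print(n,'cup cyl',m.sum(),circ(q[m],.029))
    # coaster by colour
    hsv=cv2.cvtColor(im[n],cv2.COLOR_RGB2HSV); b=(202,200,246,246) if n=='top' else (222,150,270,186)
    k=np.zeros((400,640),np.uint8); k[b[1]:b[3],b[0]:b[2]]=255
    mk=((hsv[...,0]<20)&(hsv[...,1]>90)&(k>0)).astype(np.uint8); v,u=np.nonzero(mk)
    C=cam(n); pts=np.array([onplane(n,a,c,.008,C) for a,c in zip(u,v)]); h=cv2.convexHull((pts[:,:2]*1000).astype(np.float32))[:,0]/1000
    print(n,'coaster',len(u),circ(h,.052),cv2.minEnclosingCircle((pts[:,:2]*1000).astype(np.float32)))
    w=np.hypot(q[:,0]-.5107,q[:,1]+.0609)<.034
    z=q[w,2]; print(n,'well z',np.histogram(z,bins=np.arange(.05,.15,.005)))
    crop=im[n][150:260,180:400] if n=='top' else im[n][120:300,160:380]
    crop=cv2.resize(np.clip(crop*1.6,0,255).astype(np.uint8),None,fx=3,fy=3,interpolation=cv2.INTER_CUBIC); 
    if n=='side': save('crop.png',crop)
E
```

```text
top cup cyl 119 (array([0.513 , 0.2994]), np.float64(0.0003))
top coaster 523 (array([0.5068, 0.2983]), np.float64(0.0007)) ((506.52587890625, 297.7931213378906), 51.80094909667969)
top well z (array([  0,   0,   0,   0,   0,   0,   0,   8,   2,   0,  90, 311,  10,
         2,   2,   1,  36,  79,   0]), array([0.05 , 0.055, 0.06 , 0.065, 0.07 , 0.075, 0.08 , 0.085, 0.09 ,
       0.095, 0.1  , 0.105, 0.11 , 0.115, 0.12 , 0.125, 0.13 , 0.135,
       0.14 , 0.145]))
side cup cyl 353 (array([0.5135, 0.2983]), np.float64(0.001))
side coaster 422 (array([0.5058, 0.2947]), np.float64(0.0014)) ((505.58526611328125, 293.999267578125), 51.617698669433594)
side well z (array([  0,   0,   0,   0,   0,   0,   1,  46,  19,   0, 127, 313,  35,
        26,  26,  34,  75,  65,   0]), array([0.05 , 0.055, 0.06 , 0.065, 0.07 , 0.075, 0.08 , 0.085, 0.09 ,
       0.095, 0.1  , 0.105, 0.11 , 0.115, 0.12 , 0.125, 0.13 , 0.135,
       0.14 , 0.145]))
```

View pics/crop.png

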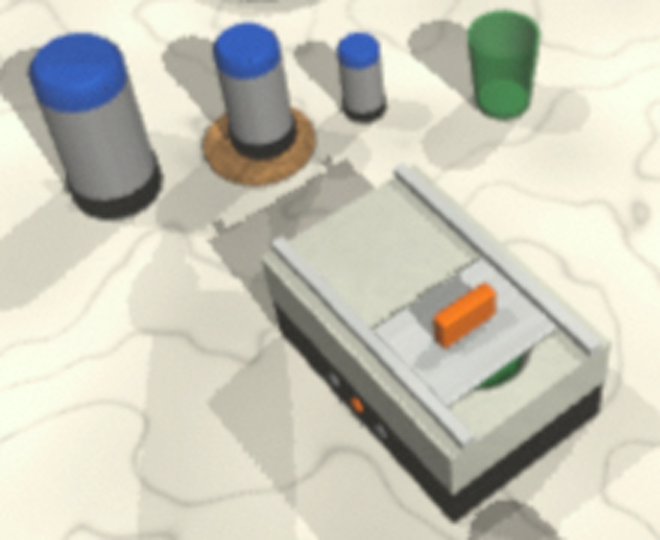

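The crop shows the middle cup upright on the cork coaster at crop px (255,90). The base has the orange grip at (465,315) and a green sliver of pad at (505,368). I'm turning the tool to the base's yaw of about 5.9°.

{"method": "jog_arm", "body": {
  "increments": "0 0 0 0 0 -0.14 4;0 0 0 0 0 -0.14 4;0 0 0 0 0 -0.14 4;0 0 0 0 0 -0.133 4;0 0 0 0 0 0 4",
  "force": 40
}}

```text
clock: 1.42
eef_pos: [0.2505, 0.5175, 0.2313]
orientation: [[-0.995, -0.101, -0.0], [-0.101, 0.995, 0.0], [0.0, 0.0, -1.0]]
contact_force: [1.7, 0.3, -0.1]
opening: 0.468
grip_force: 0.0
```

```bash
cat >> h.py <<'E'
def go(x,y,z,yaw=None):
    s=manip.sense(); R=np.array(s['orientation']); p=np.array(s['eef_pos'])
    print('p',p.round(4),'yaw',np.degrees(np.arctan2(R[1,1],R[0,1])).round(2),'tilt',R[:2,2].round(4),'F',np.round(s['contact_force'],1),'open',np.round(s['opening'],3),'grip',np.round(s['grip_force'],1),'t',s['clock'])
    print('cm tool',(R.T@(np.array([x,y,z])-p)*100).round(2))
E
python3 -c "
from h import *
go(.509,-.046,.2)"
```

```text
p [0.2505 0.5175 0.2313] yaw 95.77 tilt [-0.  0.] F [ 1.7  0.3 -0.1] open 0.468 grip 0.0 t 1.425
cm tool [-20.05 -58.67   3.13]
```

{"method": "jog_arm", "body": {
  "increments": "-1.8 -5 0 0 0 0 4;-1.8 -5 0 0 0 0 4;-1.8 -5 0 0 0 0 4;-1.8 -5 0 0 0 0 4;-1.8 -5 0 0 0 0 4"
}}

```text
clock: 2.05
eef_pos: [0.3661, 0.2765, 0.2315]
orientation: [[-0.995, -0.099, 0.001], [-0.099, 0.995, 0.0], [-0.001, 0.0, -1.0]]
contact_force: [1.1, 0.3, 0.2]
opening: 0.466
grip_force: 0.0
```

{"method": "jog_arm", "body": {
  "increments": "-1.8 -5 0 0 0 0 4;-1.8 -5 0 0 0 0 4;-1.8 -5 0 0 0 0 4;-1 -3 0 0 0 0 4;0 0 0 0 0 0 4"
}}

```text
clock: 2.68
eef_pos: [0.4483, 0.1038, 0.2314]
orientation: [[-0.995, -0.096, 0.0], [-0.096, 0.995, -0.0], [-0.0, -0.0, -1.0]]
contact_force: [-0.3, 0.2, 0.6]
opening: 0.468
grip_force: 0.0
```

```bash
python3 - <<'E'
from h import *
go(.509,-.046,.2)
C=cam('wrist'); p,d=manip.grab_frame('wrist'); save('w1.png',p); np.save('w1.npy',d)
Q=cloud('wrist',d,C).reshape(-1,3)
r=(p.reshape(-1,3).astype(int)); o=(r[:,0]>r[:,2]*2)&(r[:,0]>r[:,1]*1.4)&(Q[:,2]>.125)&(Q[:,2]<.15)&(abs(Q[:,1]+.046)<.08)
print(o.sum(), Q[o].mean(0) if o.sum() else '', cv2.minAreaRect((Q[o,:2]*1000).astype(np.float32)) if o.sum() else '')
for l in ['shutter_grip','well']:
    for x in manip.place_of('wrist',l)[:2]:
        u,v=np.array(x['point'])*[640,400]; print(l,x['score'],u,v,onplane('wrist',u,v,.135 if l!='well' else .1,C))
E
```

```text
p [0.4483 0.1038 0.2314] yaw 95.51 tilt [ 0.0002 -0.0002] F [-0.3  0.2  0.6] open 0.468 grip 0.0 t 2.675
cm tool [ -4.6  -15.5    3.14]
1213 [ 0.50760481 -0.04354447  0.1349063 ] ((508.58197021484375, -44.58183288574219), (48.6556396484375, 14.60750961303711), 6.407441139221191)
shutter_grip 0.96 110.784 255.79999999999998 [ 0.50891175 -0.04577031  0.135     ]
well 0.93 119.42399999999999 238.20000000000002 [ 0.51184471 -0.05800937  0.1       ]
```

{"method": "jog_arm", "body": {
  "increments": "-1.2 -3.9 0 0 0 -0.007 4;-1.2 -3.9 0 0 0 0 4;-1.2 -3.9 0 0 0 0 4;-1.0 -3.8 0 0 0 0 4;0 0 2 0 0 0 4"
}}

```text
clock: 3.45
eef_pos: [0.5118, -0.045, 0.2127]
orientation: [[-0.994, -0.107, 0.004], [-0.107, 0.994, -0.002], [-0.004, -0.002, -1.0]]
contact_force: [-0.5, 0.9, -1.0]
opening: 0.469
grip_force: 0.0
```

```bash
python3 -c "
from h import *
go(.509,-.0455,.114)"
```

```text
p [ 0.5118 -0.045   0.2127] yaw 96.15 tilt [ 0.004  -0.0016] F [-0.5  0.9 -1. ] open 0.469 grip 0.0 t 3.45
cm tool [ 0.32 -0.    9.87]
```

{"method": "jog_arm", "body": {
  "increments": "0.2 0 3.4 0 0 0 4;0 0 3.2 0 0 0 4;0 0 2 0 0 0 4;0 0 1.1 0 0 0 4;0 0 0 0 0 0 4"
}}

```text
clock: 4.08
eef_pos: [0.5076, -0.043, 0.1139]
orientation: [[-0.994, -0.11, -0.001], [-0.11, 0.994, 0.0], [0.001, 0.001, -1.0]]
contact_force: [0.6, -0.3, -0.1]
opening: 0.467
grip_force: 0.0
```

{"method": "jog_arm", "body": {
  "increments": "0 0 0 0 0 0 1.0;0 0 0 0 0 0 1.0;0 0 0 0 0 0 1.0;0 0 0 0 0 0 1.0",
  "force": 40
}}

```text
clock: 4.58
eef_pos: [0.5089, -0.0442, 0.1157]
orientation: [[-0.994, -0.108, 0.002], [-0.108, 0.994, -0.001], [-0.002, -0.001, -1.0]]
contact_force: [-1.0, 0.3, 6.5]
opening: 0.153
grip_force: 41.0
```

```bash
python3 -c "
from h import *
go(.509,-.0455,.115)"
```

```text
p [ 0.5089 -0.0442  0.1157] yaw 96.23 tilt [ 0.0022 -0.0005] F [-1.   0.3  6.5] open 0.153 grip 41.0 t 4.575
cm tool [ 0.   -0.13  0.07]
```

{"method": "jog_arm", "body": {
  "increments": "0 1 -0.1 0 0 0 1;0 2 0 0 0 0 1;0 2 0 0 0 0 1;0 1.5 0 0 0 0 1;0 0.5 0 0 0 0 1"
}}

```text
clock: 5.2
eef_pos: [0.5016, 0.0266, 0.1157]
orientation: [[-0.994, -0.109, 0.004], [-0.109, 0.994, -0.0], [-0.004, -0.001, -1.0]]
contact_force: [5.2, -1.8, -2.6]
opening: 0.155
grip_force: 39.9
```

```bash
python3 -c "
from h import *
go(.5005,.0405,.115)"
```

```text
p [0.5016 0.0266 0.1157] yaw 96.29 tilt [ 0.004  -0.0004] F [ 5.2 -1.8 -2.6] open 0.155 grip 39.9 t 5.2
cm tool [-0.04  1.4   0.07]
```

{"method": "jog_arm", "body": {
  "increments": "-0.05 0.4 0 0 0 0 1;0 0.4 0 0 0 0 1;0 0.3 0 0 0 0 1;0 0.2 0 0 0 0 1;0 0 0 0 0 0 1"
}}

```text
clock: 5.82
eef_pos: [0.5004, 0.0385, 0.1157]
orientation: [[-0.994, -0.109, 0.003], [-0.109, 0.994, -0.001], [-0.003, -0.001, -1.0]]
contact_force: [5.9, -1.8, -0.6]
opening: 0.153
grip_force: 40.0
```

```bash
python3 -c "
from h import *
go(.5005,.0405,.115)"
```

```text
p [0.5004 0.0385 0.1157] yaw 96.24 tilt [ 0.0027 -0.0007] F [ 5.9 -1.8 -0.6] open 0.153 grip 40.0 t 5.825
cm tool [-0.03  0.2   0.07]
```

{"method": "jog_arm", "body": {
  "increments": "-0.1 0.2 0 0 0 0 1;0 0.2 0 0 0 0 1;0 0.2 0 0 0 0 1;0 0 0 0 0 0 1"
}}

```text
clock: 6.32
eef_pos: [0.5005, 0.0388, 0.1157]
orientation: [[-0.994, -0.109, 0.001], [-0.109, 0.994, -0.012], [0.0, -0.012, -1.0]]
contact_force: [2.5, -25.5, -1.1]
opening: 0.154
grip_force: 40.5
```

The shutter is at its stop: 25 N and no further advance. I'm relieving the push and releasing.

{"method": "jog_arm", "body": {
  "increments": "0 -0.5 0 0 0 0 1;0 0 0 0 0 0 3.5;0 0 0 0 0 0 3.5;0 0 0 0 0 0 3.5;0 0 -2 0 0 0 3.5"
}}

```text
clock: 6.95
eef_pos: [0.4985, 0.0404, 0.1337]
orientation: [[-0.994, -0.11, -0.005], [-0.11, 0.994, 0.001], [0.004, 0.001, -1.0]]
contact_force: [-0.4, -0.7, 0.7]
opening: 0.406
grip_force: 0.0
```

{"method": "jog_arm", "body": {
  "increments": "0 0 -5 0 0 0 8.5;0 0 -5 0 0 0 8.5;0 0 -2.5 0 0 0 8.5;0 0 0 0 0 0 8.5"
}}

```text
clock: 7.45
eef_pos: [0.5015, 0.0399, 0.2625]
orientation: [[-0.994, -0.11, 0.005], [-0.11, 0.994, -0.001], [-0.004, -0.001, -1.0]]
contact_force: [-0.3, -0.6, -0.9]
opening: 0.996
grip_force: 0.0
```

```bash
python3 - <<'E'
from h import *
go(.513,.299,.26)
p,d=manip.grab_frame('top'); P=cloud('top',d).reshape(-1,3)
m=(P[:,2]>.127)&(P[:,2]<.15)&(abs(P[:,0]-.5)<.05)&(abs(P[:,1]-.04)<.05); print(m.sum(),cv2.minAreaRect((P[m,:2]*1000).astype(np.float32)) if m.any() else '')
p,d2=manip.grab_frame('side'); S=cloud('side',d2).reshape(-1,3)
m=(S[:,2]>.13)&(S[:,2]<.15)&(abs(S[:,0]-.5)<.04)&(abs(S[:,1]-.04)<.04); print('side',m.sum(),S[m].mean(0) if m.any() else '')
hs=cv2.cvtColor(p,cv2.COLOR_RGB2HSV).reshape(-1,3); g=(hs[:,0]>40)&(hs[:,0]<80)&(hs[:,1]>90)&(np.hypot(S[:,0]-.511,S[:,1]+.06)<.034); print('pad z',g.sum(),np.percentile(S[g,2],[5,50,95]) if g.any() else '', S[g].mean(0))
for n,Q in (('top',P),('side',S)):
    w=(np.hypot(Q[:,0]-.5107,Q[:,1]+.0609)<.028); print(n,w.sum(),np.percentile(Q[w,2],[5,50,95]) if w.any() else '')
E
```

```text
p [0.5015 0.0399 0.2625] yaw 96.29 tilt [ 0.0046 -0.0006] F [-0.3 -0.6 -0.9] open 0.996 grip 0.0 t 7.45
cm tool [-3.98 25.63  0.24]
0 
side 125 [0.49934441 0.03479846 0.13487548]
pad z 462 [0.0871931  0.08940934 0.09158972] [ 0.51056571 -0.06124524  0.0894062 ]
top 287 [0.08679707 0.08992279 0.0928235 ]
side 439 [0.08726263 0.08957997 0.09263745]
```

{"method": "jog_arm", "body": {
  "increments": "-0.8 4.5 0 0 0 0 8.5;-0.8 4.5 0 0 0 0 8.5;-0.8 4.5 0 0 0 0 8.5;-0.8 3.5 0 0 0 0 8.5;0 0 0 0 0 0 8.5"
}}

```text
clock: 8.18
eef_pos: [0.5122, 0.2141, 0.2577]
orientation: [[-0.994, -0.113, -0.004], [-0.113, 0.994, -0.0], [0.004, 0.0, -1.0]]
contact_force: [1.0, -0.2, -0.4]
opening: 0.997
grip_force: 0.0
```

```bash
cat > look.py <<'E'
from h import *
from scipy.optimize import least_squares
def circ(q,r):
    f=least_squares(lambda c:np.hypot(q[:,0]-c[0],q[:,1]-c[1])-r,q.mean(0)[:2],loss='soft_l1',f_scale=.002); return f.x.round(4),np.abs(f.fun).mean().round(4)
C=cam('wrist'); p,d=manip.grab_frame('wrist'); save('w2.png',p)
Q=cloud('wrist',d,C).reshape(-1,3)
m=np.hypot(Q[:,0]-.513,Q[:,1]-.299)<.04; q=Q[m]; print('n',m.sum(),'zmax',np.percentile(q[:,2],99) if m.any() else '')
b=q[(q[:,2]>.03)&(q[:,2]<.1)]; 
if len(b)>20: print('cyl',len(b),circ(b,.029))
t=q[(q[:,2]>.105)]; 
if len(t)>20: print('dome',len(t),cv2.minEnclosingCircle((t[:,:2]*1000).astype(np.float32)))
hs=cv2.cvtColor(p,cv2.COLOR_RGB2HSV).reshape(-1,3)
k=(hs[:,0]<20)&(hs[:,1]>90)&(np.hypot(Q[:,0]-.507,Q[:,1]-.297)<.07)&(Q[:,2]<.02)&(Q[:,2]>-.01); h=Q[k]
if len(h)>20: print('coaster',len(h),np.median(h[:,2]),cv2.minEnclosingCircle((h[:,:2]*1000).astype(np.float32)))
for x in manip.place_of('wrist','coaster')[:1]+manip.place_of('wrist','cup')[:3]:
    u,v=np.array(x['point'])*[640,400]; print(round(x['score'],2),onplane('wrist',u,v,.0,C),onplane('wrist',u,v,.008,C))
E
python3 -c "
import look
from h import *
go(.513,.299,.0775)"
```

```text
n 14597 zmax 0.3393402062868871
cyl 1043 (array([0.5139, 0.3006]), np.float64(0.0001))
dome 11995 ((510.92303466796875, 294.67510986328125), 35.19987106323242)
coaster 3068 0.008238093913658817 ((507.5207824707031, 299.15283203125), 51.31100845336914)
0.88 [0.5145034  0.30399107 0.        ] [0.51290442 0.3020298  0.008     ]
0.57 [0.61457372 0.28655502 0.        ] [0.61097681 0.28494187 0.008     ]
p [0.5129 0.2115 0.2588] yaw 96.24 tilt [-0.0026 -0.0009] F [-1.5 -0.4  0.7] open 0.995 grip 0.0 t 8.325
cm tool [-1.01  8.71 18.12]
```

{"method": "jog_arm", "body": {
  "increments": "-0.5 4.4 0 0 0 0.005 8.5;-0.6 4.4 0 0 0 0 8.5;0 0 2 0 0 0 8.5;0 0 2 0 0 0 8.5;0 0 0 0 0 0 8.5"
}}

```text
clock: 8.95
eef_pos: [0.514, 0.2994, 0.2179]
orientation: [[-0.995, -0.103, -0.005], [-0.103, 0.995, -0.002], [0.005, -0.001, -1.0]]
contact_force: [-0.4, -0.2, -0.4]
opening: 0.989
grip_force: 0.0
```

```bash
python3 -c "
from h import *
print(np.round(manip.calibration('wrist')['tool_from_camera'],3))
go(.5137,.300,.064)"
```

```text
[[ 0.    -0.952 -0.307  0.079]
 [ 1.    -0.     0.001  0.   ]
 [-0.001 -0.307  0.952 -0.143]
 [ 0.     0.     0.     1.   ]]
p [0.514  0.2994 0.2179] yaw 95.89 tilt [-0.0045 -0.0017] F [-0.4 -0.2 -0.4] open 0.989 grip 0.0 t 8.95
cm tool [-0.05  0.08 15.39]
```

{"method": "jog_arm", "body": {
  "increments": "0 0 4 0 0 0 8.5;0 0 4 0 0 0 8.5;0 0 4 0 0 0 8.5;0 0 2.5 0 0 0 8.5;0 0 0.8 0 0 0 8.5"
}}

```text
clock: 9.57
eef_pos: [0.5147, 0.2999, 0.0664]
orientation: [[-0.995, -0.103, -0.002], [-0.103, 0.995, -0.001], [0.002, -0.001, -1.0]]
contact_force: [-0.3, -0.0, 1.0]
opening: 0.997
grip_force: 0.0
```

```bash
python3 -c "
from h import *
go(.5137,.300,.064)"
```

```text
p [0.5147 0.2999 0.0664] yaw 95.91 tilt [-0.002  -0.0008] F [-0.3 -0.   1. ] open 0.997 grip 0.0 t 9.575
cm tool [0.1  0.02 0.24]
```

{"method": "jog_arm", "body": {
  "increments": "0.05 0 0.1 0 0 0 8.5;0 0 0 0 0 0 5;0 0 0 0 0 0 5;0 0 0 0 0 0 5;0 0 0 0 0 0 5",
  "force": 70
}}

```text
clock: 10.2
eef_pos: [0.516, 0.3009, 0.0683]
orientation: [[-0.995, -0.104, 0.003], [-0.104, 0.995, 0.0], [-0.003, -0.0, -1.0]]
contact_force: [-0.5, -2.6, 6.7]
opening: 0.661
grip_force: 74.0
```

{"method": "jog_arm", "body": {
  "increments": "0 0 0 0 0 0 5;0 0 -0.5 0 0 0 5;0 0 -1.5 0 0 0 5;0 0 0 0 0 0 5;0 0 0 0 0 0 5"
}}

```text
clock: 10.82
eef_pos: [0.5145, 0.3009, 0.0863]
orientation: [[-0.995, -0.104, -0.0], [-0.104, 0.995, 0.0], [0.0, 0.0, -1.0]]
contact_force: [-1.0, -0.1, -3.4]
opening: 0.665
grip_force: 75.0
```

```bash
python3 -c "
from h import *
go(.5137,.300,.23)"
```

```text
p [0.5145 0.3009 0.0863] yaw 95.97 tilt [-0.  0.] F [-1.  -0.1 -3.4] open 0.665 grip 75.0 t 10.825
cm tool [  0.09  -0.08 -14.37]
```

{"method": "jog_arm", "body": {
  "increments": "0 0 -3.5 0 0 0 5;0 0 -4 0 0 0 5;0 0 -4 0 0 0 5;0 0 -2.8 0 0 0 5;0 -2 0 0 0 0 5"
}}

```text
clock: 11.45
eef_pos: [0.5179, 0.2816, 0.2317]
orientation: [[-0.994, -0.106, 0.005], [-0.106, 0.994, 0.002], [-0.005, 0.001, -1.0]]
contact_force: [0.6, 0.8, -3.8]
opening: 0.666
grip_force: 75.6
```

{"method": "jog_arm", "body": {
  "increments": "0 -4.5 0 0 0 0 5;0 -4.5 0 0 0 0 5;0 -4.5 0 0 0 0 5;0 -4.5 0 0 0 0 5;0 -4 0 0 0 0 5"
}}

```text
clock: 12.08
eef_pos: [0.5382, 0.0596, 0.2268]
orientation: [[-0.995, -0.103, -0.004], [-0.103, 0.995, -0.0], [0.004, 0.0, -1.0]]
contact_force: [0.3, -0.1, -2.6]
opening: 0.668
grip_force: 75.8
```

```bash
python3 -c "
from h import *
go(.5107,-.0609,.23)"
```

```text
p [0.5382 0.0596 0.2268] yaw 95.91 tilt [-0.0038 -0.0001] F [ 0.3 -0.1 -2.6] open 0.668 grip 75.8 t 12.075
cm tool [  3.97 -11.7   -0.3 ]
```

{"method": "jog_arm", "body": {
  "increments": "1 -3.5 0 0 0 0 5;1 -3.5 0 0 0 0 5;1 -2.7 0 0 0 0 5;0.9 -2 0 0 0 0 5;0 0 0 0 0 0 5"
}}

```text
clock: 12.7
eef_pos: [0.5113, -0.0598, 0.2271]
orientation: [[-0.995, -0.101, -0.004], [-0.101, 0.995, 0.001], [0.004, 0.001, -1.0]]
contact_force: [-0.4, -0.1, -3.3]
opening: 0.664
grip_force: 76.0
```

```bash
cat > cup.py <<'E'
from h import *
from scipy.optimize import least_squares
go(.5107,-.0609,.2)
s=np.array(manip.sense()['eef_pos'])
for n in ['top','side']:
    p,d=manip.grab_frame(n); Q=cloud(n,d).reshape(-1,3)
    z0=s[2]-.06
    q=Q[(np.hypot(Q[:,0]-s[0],Q[:,1]-s[1])<.034)&(Q[:,2]>z0+.02)&(Q[:,2]<z0+.055)]
    f=least_squares(lambda c:np.hypot(q[:,0]-c[0]-c[2]*(q[:,2]-z0),q[:,1]-c[1]-c[3]*(q[:,2]-z0))-.029,[s[0],s[1],0,0],loss='soft_l1',f_scale=.001)
    g=least_squares(lambda c:np.hypot(q[:,0]-c[0],q[:,1]-c[1])-.029,s[:2],loss='soft_l1',f_scale=.001)
    print(n,len(q),'base xy,slope',f.x.round(4),'upright',g.x.round(4),np.abs(g.fun).mean().round(4))
    a=Q[(np.hypot(Q[:,0]-s[0],Q[:,1]-s[1])<.036)&(Q[:,2]>z0-.02)&(Q[:,2]<z0+.02)]
    if len(a): print('  lowest z',np.percentile(a[:,2],2),'expected',z0)
    save('c_%s.png'%n,p)
E
python3 cup.py
```

```text
p [ 0.5113 -0.0598  0.2271] yaw 95.8 tilt [-0.0036  0.0008] F [-0.4 -0.1 -3.3] open 0.664 grip 76.0 t 12.7
cm tool [ 0.06 -0.1   2.71]
top 0 base xy,slope [ 0.5113 -0.0598  0.      0.    ] upright [ 0.5113 -0.0598] nan
side 321 base xy,slope [ 0.5085 -0.0613  0.0086  0.0178] upright [ 0.5088 -0.0607] 0.0006
  lowest z 0.1685851745803414 expected 0.16711321280186747cup.py:11: RuntimeWarning: Mean of empty slice.
  print(n,len(q),'base xy,slope',f.x.round(4),'upright',g.x.round(4),np.abs(g.fun).mean().round(4))
  ret = ret.dtype.type(ret / rcount)
```

{"method": "jog_arm", "body": {
  "increments": "-0.2 -0.05 1 0 0 0 5;0 0 2 0 0 0 5;0 0 1.5 0 0 0 5;0 0 0.5 0 0 0 5;0 0 0 0 0 0 5"
}}

```text
clock: 13.42
eef_pos: [0.515, -0.0584, 0.179]
orientation: [[-0.995, -0.104, -0.0], [-0.104, 0.995, 0.0], [0.0, 0.0, -1.0]]
contact_force: [0.1, -0.4, -3.2]
opening: 0.664
grip_force: 76.0
```

```bash
python3 - <<'E'
from h import *
go(.5127,-.0609,.15)
p,d=manip.grab_frame('side'); save('s3.png',cv2.resize(np.clip(p[120:290,240:400]*1.5,0,255).astype(np.uint8),None,fx=3.4,fy=3.4,interpolation=cv2.INTER_CUBIC))
E
```

```text
p [ 0.515  -0.0584  0.179 ] yaw 95.99 tilt [-0.0005  0.0002] F [ 0.1 -0.4 -3.2] open 0.664 grip 76.0 t 13.425
cm tool [ 0.25 -0.23  2.9 ]
```

View pics/s3.png

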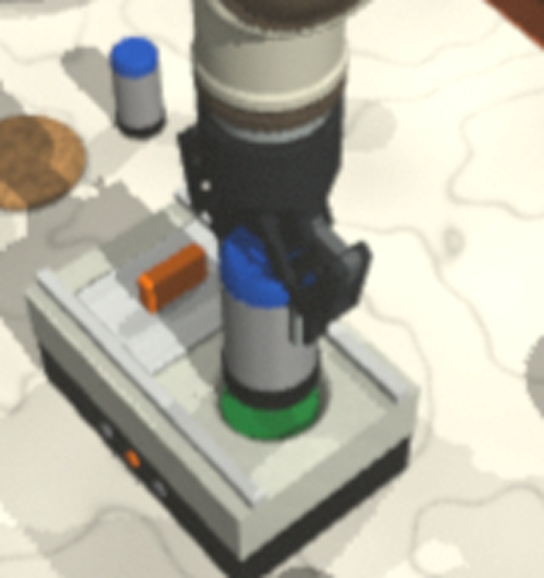

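The crop shows the cup upright over the well, with its foot at crop px (270,385) and the green pad below at (270,410). The shutter is parked open at the back. I'm refining the cup-to-well offset from the side camera.

```bash
sed -i "s/\['top','side'\]/['side','side']/" cup.py; python3 cup.py; python3 -c "
from h import *
go(.5127,-.0609,.15)"
```

```text
p [ 0.5153 -0.0585  0.1797] yaw 95.98 tilt [ 0.0006 -0.0002] F [ 0.1  0.2 -3. ] open 0.667 grip 76.0 t 13.475
cm tool [ 0.48 -0.19 -2.03]
side 277 base xy,slope [ 0.5127 -0.0611 -0.0018  0.0196] upright [ 0.5126 -0.0604] 0.0006
  lowest z 0.12076379882362606 expected 0.11966207018432959
side 283 base xy,slope [ 5.129e-01 -6.150e-02  3.000e-04  2.380e-02] upright [ 0.5129 -0.0606] 0.0006
  lowest z 0.10084858125405352 expected 0.11966207018432959
p [ 0.5156 -0.0587  0.1801] yaw 95.98 tilt [ 0.0015 -0.0005] F [-0.4  0.4 -2.6] open 0.663 grip 76.0 t 13.575
cm tool [ 0.32 -0.18  3.01]
```

{"method": "jog_arm", "body": {
  "increments": "0.2 0 0.3 0 0 0 5;0 0 0.7 0 0 0 5;0 0 0.7 0 0 0 5;0 0 0.5 0 0 0 5;0 0 0 0 0 0 5"
}}

```text
clock: 14.2
eef_pos: [0.5126, -0.0586, 0.1565]
orientation: [[-0.995, -0.104, -0.001], [-0.104, 0.995, 0.0], [0.001, 0.001, -1.0]]
contact_force: [-0.9, -0.6, -3.4]
opening: 0.662
grip_force: 76.0
```

{"method": "jog_arm", "body": {
  "increments": "0 0 0.2 0 0 0 5;0 0 0.2 0 0 0 5;0 0 0.2 0 0 0 5;0 0 0.2 0 0 0 5;0 0 0 0 0 0 5"
}}

```text
clock: 14.82
eef_pos: [0.5133, -0.0588, 0.1499]
orientation: [[-0.995, -0.104, 0.0], [-0.104, 0.995, -0.0], [-0.0, -0.0, -1.0]]
contact_force: [-1.1, 0.6, -1.2]
opening: 0.662
grip_force: 76.3
```

{"method": "jog_arm", "body": {
  "increments": "0 0 0.2 0 0 0 5;0 0 0.2 0 0 0 5;0 0 0.2 0 0 0 5;0 0 0.2 0 0 0 5;0 0 0 0 0 0 5"
}}

```text
clock: 15.45
eef_pos: [0.5134, -0.0589, 0.142]
orientation: [[-0.995, -0.104, 0.001], [-0.104, 0.995, -0.0], [-0.001, -0.0, -1.0]]
contact_force: [-3.0, -0.5, 6.5]
opening: 0.67
grip_force: 76.7
```

{"method": "jog_arm", "body": {
  "increments": "0 0 0.15 0 0 0 5;0 0 0.15 0 0 0 5;0 0 0.1 0 0 0 5;0 0 0 0 0 0 5"
}}

```text
clock: 15.95
eef_pos: [0.5135, -0.0589, 0.1385]
orientation: [[-0.995, -0.104, 0.001], [-0.104, 0.995, -0.0], [-0.001, -0.0, -1.0]]
contact_force: [-4.0, 0.9, 9.3]
opening: 0.665
grip_force: 76.9
```

{"method": "jog_arm", "body": {
  "increments": "0.1 0 0.1 0 0 0 5;0.1 0 0.1 0 0 0 5;0 0 0.05 0 0 0 5;0 0 0 0 0 0 5"
}}

```text
clock: 16.45
eef_pos: [0.5131, -0.059, 0.1373]
orientation: [[-0.995, -0.104, 0.005], [-0.104, 0.995, -0.0], [-0.005, -0.001, -1.0]]
contact_force: [-1.4, 3.3, 12.7]
opening: 0.666
grip_force: 77.2
```

{"method": "jog_arm", "body": {
  "increments": "0 -0.05 0.1 0 0 0 5;0 0 0.1 0 0 0 5;0 0 0 0 0 0 5"
}}

```text
clock: 16.82
eef_pos: [0.5133, -0.0591, 0.1363]
orientation: [[-0.995, -0.104, 0.005], [-0.104, 0.995, 0.001], [-0.005, 0.0, -1.0]]
contact_force: [-4.2, 4.9, 18.9]
opening: 0.661
grip_force: 77.7
```

{"method": "jog_arm", "body": {
  "increments": "0 0 0.03 0 0 0 5;0 0 0 0 0 0 5;0 0 0 0 0 0 5;0 0 0 0 0 0 5;0 0 0 0 0 0 5"
}}

```text
clock: 17.45
eef_pos: [0.5133, -0.0591, 0.1362]
orientation: [[-0.995, -0.104, 0.005], [-0.104, 0.995, 0.001], [-0.005, -0.0, -1.0]]
contact_force: [-4.7, 4.3, 20.4]
opening: 0.667
grip_force: 77.7
```

{"method": "jog_arm", "body": {
  "increments": "0 0 0 0 0 0 5;0 0 0 0 0 0 5;0 0 0 0 0 0 5;0 0 0 0 0 0 5;0 0 0 0 0 0 5"
}}

```text
clock: 18.08
eef_pos: [0.5133, -0.0591, 0.1362]
orientation: [[-0.995, -0.104, 0.005], [-0.104, 0.995, 0.001], [-0.005, 0.0, -1.0]]
contact_force: [-4.5, 5.4, 19.2]
opening: 0.663
grip_force: 77.7
```

{"method": "jog_arm", "body": {
  "increments": "0 0 0 0 0 0 5;0 0 0 0 0 0 5;0 0 0 0 0 0 5"
}}

```text
clock: 18.45
eef_pos: [0.5133, -0.0591, 0.1362]
orientation: [[-0.995, -0.104, 0.005], [-0.104, 0.995, 0.001], [-0.005, 0.0, -1.0]]
contact_force: [-4.3, 4.8, 20.2]
opening: 0.665
grip_force: 77.7
```

{"method": "jog_arm", "body": {
  "increments": "0 0 -0.5 0 0 0 5;0 0 -1.5 0 0 0 5;0 0 -2.5 0 0 0 5;0 0 -3 0 0 0 5;0 0 -3 0 0 0 5"
}}

```text
clock: 19.08
eef_pos: [0.5104, -0.0595, 0.2371]
orientation: [[-0.995, -0.104, -0.002], [-0.104, 0.995, 0.0], [0.002, 0.0, -1.0]]
contact_force: [0.4, 0.5, -2.8]
opening: 0.666
grip_force: 75.7
```

{"method": "jog_arm", "body": {
  "increments": "0 2 0 0 0 0 5;0 4.5 0 0 0 0 5;-0.2 4.5 0 0 0 0 5;-0.2 4.5 0 0 0 0 5;-0.2 4.5 0 0 0 0 5"
}}

```text
clock: 19.7
eef_pos: [0.4944, 0.1423, 0.2349]
orientation: [[-0.995, -0.105, -0.004], [-0.105, 0.995, -0.0], [0.004, 0.0, -1.0]]
contact_force: [0.6, -0.8, -3.9]
opening: 0.66
grip_force: 75.7
```

```bash
python3 -c "
from h import *
go(.509,.298,.235)"
```

```text
p [0.4944 0.1423 0.2349] yaw 96.0 tilt [-0.0037 -0.0001] F [ 0.6 -0.8 -3.9] open 0.66 grip 75.7 t 19.7
cm tool [-3.080e+00  1.533e+01 -1.000e-02]
```

{"method": "jog_arm", "body": {
  "increments": "-0.8 4 0 0 0 0 5;-0.8 4 0 0 0 0 5;-0.8 4 0 0 0 0 5;-0.7 3.4 0 0 0 0 5;0 0 4 0 0 0 5"
}}

```text
clock: 20.32
eef_pos: [0.5115, 0.3002, 0.1981]
orientation: [[-0.994, -0.108, 0.005], [-0.108, 0.994, 0.002], [-0.005, 0.002, -1.0]]
contact_force: [0.3, -1.1, -2.8]
opening: 0.663
grip_force: 76.3
```

{"method": "jog_arm", "body": {
  "increments": "0 0 4 0 0 0 5;0 0 4 0 0 0 5;0 0 2.5 0 0 0 5;0 0 0.5 0 0 0 5;0 0 0 0 0 0 5"
}}

```text
clock: 20.95
eef_pos: [0.5103, 0.2967, 0.087]
orientation: [[-0.995, -0.104, -0.001], [-0.104, 0.995, -0.0], [0.001, -0.0, -1.0]]
contact_force: [0.1, 0.1, -3.6]
opening: 0.663
grip_force: 76.1
```

```bash
python3 cup.py;python3 -c "
from h import *
go(.5095,.2995,.0685)"
```

```text
p [0.5103 0.2967 0.087 ] yaw 96.0 tilt [-0.0012 -0.0003] F [ 0.1  0.1 -3.6] open 0.663 grip 76.1 t 20.95
cm tool [  3.71 -35.57 -11.29]
side 199 base xy,slope [ 0.5083  0.2938 -0.0073  0.0249] upright [0.508  0.2947] 0.0009
  lowest z 0.0070561824967547105 expected 0.026957852725163378
side 209 base xy,slope [0.5086 0.2936 0.0088 0.0317] upright [0.5089 0.2947] 0.0009
  lowest z 0.007041982222609966 expected 0.026957852725163378
p [0.5118 0.297  0.0887] yaw 95.98 tilt [0.0021 0.0007] F [ 0.4  0.4 -2.8] open 0.667 grip 76.1 t 21.05
cm tool [0.2  0.27 2.02]
```

{"method": "jog_arm", "body": {
  "increments": "0.2 0.1 0.6 0 0 0 5;0 0 0.6 0 0 0 5;0 0 0.3 0 0 0 5;0 0 0.15 0 0 0 5;0 0 0 0 0 0 5"
}}

```text
clock: 21.68
eef_pos: [0.509, 0.2972, 0.0709]
orientation: [[-0.995, -0.104, -0.0], [-0.104, 0.995, -0.0], [0.0, -0.0, -1.0]]
contact_force: [-0.7, -0.5, -2.8]
opening: 0.663
grip_force: 76.1
```

{"method": "jog_arm", "body": {
  "increments": "0 0 0.1 0 0 0 5;0 0 0.1 0 0 0 5;0 0 0.05 0 0 0 5;0 0 0 0 0 0 5"
}}

```text
clock: 22.18
eef_pos: [0.509, 0.2973, 0.0685]
orientation: [[-0.995, -0.104, 0.0], [-0.104, 0.995, 0.0], [-0.0, 0.0, -1.0]]
contact_force: [0.4, 0.5, -3.8]
opening: 0.665
grip_force: 76.1
```

{"method": "jog_arm", "body": {
  "increments": "0 0 0.05 0 0 0 5;0 0 0.05 0 0 0 5;0 0 0.05 0 0 0 5;0 0 0 0 0 0 5"
}}

```text
clock: 22.68
eef_pos: [0.5094, 0.2973, 0.0683]
orientation: [[-0.995, -0.104, 0.001], [-0.104, 0.995, -0.0], [-0.001, -0.0, -1.0]]
contact_force: [-3.3, -2.0, 6.4]
opening: 0.663
grip_force: 76.8
```

{"method": "jog_arm", "body": {
  "increments": "0 0 -0.05 0 0 0 5.5;0 0 0 0 0 0 6;0 0 0 0 0 0 7;0 0 0 0 0 0 8.5;0 0 0 0 0 0 8.5",
  "force": 20
}}

```text
clock: 23.3
eef_pos: [0.509, 0.2973, 0.0674]
orientation: [[-0.995, -0.104, 0.0], [-0.104, 0.995, 0.0], [-0.0, 0.0, -1.0]]
contact_force: [0.4, 0.9, -0.1]
opening: 0.994
grip_force: 0.0
```

```bash
python3 -c "
from h import *
go(.509,.2973,.2)"
```

```text
p [0.509  0.2973 0.0674] yaw 95.97 tilt [0.0001 0.0002] F [ 0.4  0.9 -0.1] open 0.994 grip 0.0 t 23.3
cm tool [  0.    -0.   -13.26]
```

{"method": "jog_arm", "body": {
  "increments": "0 0 -1.5 0 0 0 8.5;0 0 -3 0 0 0 8.5;0 0 -4 0 0 0 8.5;0 0 -4 0 0 0 8.5;0 0 -3 0 0 0 8.5"
}}

```text
clock: 23.92
eef_pos: [0.5097, 0.2975, 0.226]
orientation: [[-0.995, -0.104, 0.003], [-0.104, 0.995, 0.001], [-0.004, 0.001, -1.0]]
contact_force: [0.1, -0.6, -0.1]
opening: 0.995
grip_force: 0.0
```

{"method": "jog_arm", "body": {
  "increments": "3 3 0 0 0 0 8.5;4 4 0 0 0 0 8.5;4 4 0 0 0 0 8.5;3 3 0 0 0 0 8.5;0 0 0 0 0 0 8.5"
}}

```text
clock: 24.55
eef_pos: [0.3532, 0.4236, 0.2237]
orientation: [[-0.994, -0.108, 0.001], [-0.108, 0.994, 0.001], [-0.001, 0.001, -1.0]]
contact_force: [0.3, 0.6, 0.0]
opening: 0.998
grip_force: 0.0
```

```bash
python3 - <<'E'
from h import *
p,d=manip.grab_frame('side'); save('s4.png',cv2.resize(np.clip(p[110:300,160:400]*1.5,0,255).astype(np.uint8),None,fx=3,fy=3,interpolation=cv2.INTER_CUBIC))
p,d=manip.grab_frame('top'); Q=cloud('top',d).reshape(-1,3)
g=Q[(Q[:,2]>.127)&(Q[:,2]<.15)&(abs(Q[:,0]-.5)<.05)&(abs(Q[:,1]-.04)<.06)]; print('grip',len(g),cv2.minAreaRect((g[:,:2]*1000).astype(np.float32)))
g=Q[(abs(Q[:,2]-.11)<.012)&(Q[:,1]<.16)&(Q[:,1]>-.16)&(abs(Q[:,0]-.5)<.12)]; print('base',cv2.minAreaRect((g[:,:2]*1000).astype(np.float32)))
q=Q[(np.hypot(Q[:,0]-.508,Q[:,1]-.296)<.05)&(Q[:,2]>.02)]; print('cup zmax',np.percentile(q[:,2],99)); t=q[q[:,2]>.121]; print(t.mean(0))
E
```

```text
grip 114 ((500.59661865234375, 38.3577880859375), (48.020259857177734, 13.778667449951172), 6.077373504638672)
base ((505.2585754394531, -6.339698791503906), (150.0199737548828, 230.09471130371094), 5.835115432739258)
cup zmax 0.13007425806368578
[0.50661225 0.29401402 0.12583229]
```

View pics/s4.png

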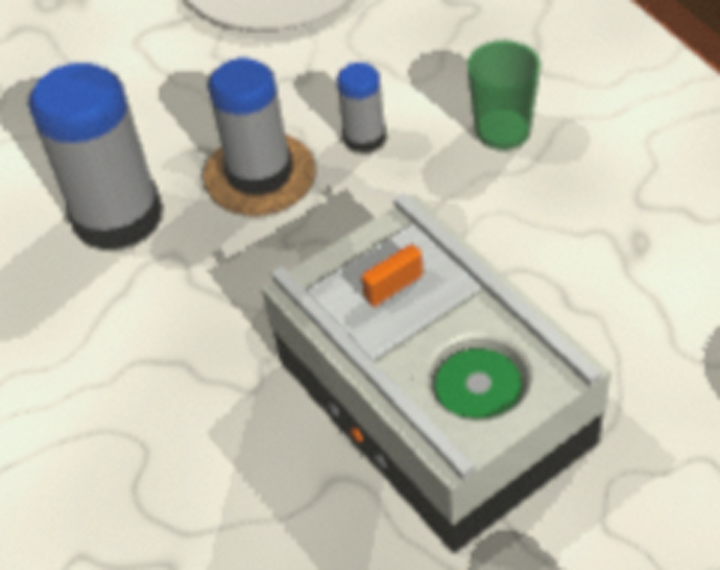

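The crop shows the cup upright and wholly on the cork coaster at (255,175). The shutter is fully open, with its grip at (393,275), which is base y ≈ +45 mm. The well is clear at (478,382), and the other things are undisturbed.

```bash
python3 -c "
from rig import manip
print(manip.job_done())"
```

```text
the job is handed in; nothing more can be done
None
```

The job is handed in: I opened the shutter to its stop, pressed the cup fully down at about 22–24 N for over 1.5 s, stood it back upright on its coaster and let go, leaving the shutter open and the other things alone; no verdict was returned.

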